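# Put each lid of the stack on its own jar

### The job

The four wooden lids of the stoneware jars are stacked on the worktop. Take the stack apart and close every jar with the lid of its own size, each set fully home in the mouth and lying flat. Leave the jars standing upright where they are.

Things in the scene. Friction and masses are not known exactly. Their poses are not given: they have to be found in the camera images.
- lid_largest: Round wooden jar lid, bottom of the stack at the start. A wooden disc 66 mm in diameter and 16 mm thick, flat on top, with a dark tapered plug 10 mm deep under it (43 mm across at its lower end, 52 mm where it meets the disc); 26 mm high in all, about 30 g. Origin: centre of the plug's underside; z up through the lid, so the disc spans z = 10 to 26 mm. It is round: its yaw does not matter. Grip the disc across its edge from above.
- lid_large: Round wooden jar lid, second from the bottom at the start. A wooden disc 57 mm in diameter and 16 mm thick, flat on top, with a dark tapered plug 10 mm deep under it (34 mm across at its lower end, 43 mm where it meets the disc); 26 mm high in all, about 26 g. Origin: centre of the plug's underside; z up through the lid, so the disc spans z = 10 to 26 mm. It is round: its yaw does not matter. Grip the disc across its edge from above.
- lid_medium: Round wooden jar lid, third from the bottom at the start. A wooden disc 48 mm in diameter and 16 mm thick, flat on top, with a dark tapered plug 10 mm deep under it (25 mm across at its lower end, 34 mm where it meets the disc); 26 mm high in all, about 22 g. Origin: centre of the plug's underside; z up through the lid, so the disc spans z = 10 to 26 mm. It is round: its yaw does not matter. Grip the disc across its edge from above.
- lid_small: Round wooden jar lid, top of the stack at the start. A wooden disc 39 mm in diameter and 16 mm thick, flat on top, with a dark tapered plug 10 mm deep under it (16 mm across at its lower end, 25 mm where it meets the disc); 26 mm high in all, about 18 g. Origin: centre of the plug's underside; z up through the lid, so the disc spans z = 10 to 26 mm. It is round: its yaw does not matter. Grip the disc across its edge from above.
- jar_largest: Open stoneware jar, 96 mm high, belly 90 mm across, with a straight neck 16 mm high, 65 mm outside and 58 mm inside at the round mouth (wall 3.5 mm); loose, empty. The tallest and widest of the four. Origin: centre of its underside on the worktop; z up, the rim is at z = 96 mm. Its lid (lid_largest) is fully home when the disc rests on the rim and the plug is inside, the lid's origin then being 86 mm above the jar's.
- jar_large: Open stoneware jar, 80 mm high, belly 74 mm across, with a straight neck 16 mm high, 56 mm outside and 49 mm inside at the round mouth (wall 3.5 mm); loose, empty. The second largest of the four. Origin: centre of its underside on the worktop; z up, the rim is at z = 80 mm. Its lid (lid_large) is fully home when the disc rests on the rim and the plug is inside, the lid's origin then being 70 mm above the jar's.
- jar_medium: Open stoneware jar, 64 mm high, belly 60 mm across, with a straight neck 16 mm high, 47 mm outside and 40 mm inside at the round mouth (wall 3.5 mm); loose, empty. The second smallest of the four. Origin: centre of its underside on the worktop; z up, the rim is at z = 64 mm. Its lid (lid_medium) is fully home when the disc rests on the rim and the plug is inside, the lid's origin then being 54 mm above the jar's.
- jar_small: Open stoneware jar, 48 mm high, belly 46 mm across, with a straight neck 16 mm high, 38 mm outside and 31 mm inside at the round mouth (wall 3.5 mm); loose, empty. The smallest of the four. Origin: centre of its underside on the worktop; z up, the rim is at z = 48 mm. Its lid (lid_small) is fully home when the disc rests on the rim and the plug is inside, the lid's origin then being 38 mm above the jar's.
Mind the look-alikes: they are no part of the job. What is shaped like the jar_medium but orange is not meant.

How it is judged:
By the outcome, as a careful person would: the job done as asked, in the order asked, and still so for the second after the job is handed in, with the robot touching nothing.
It also fails if it takes over 120 s, if anything falls off the work surface, if the arm or the gripper's body presses on something with over 40 N, if the wrist force passes 120 N, or if a joint passes its speed limit or range.

### The arm

A 7-joint arm with a two-finger parallel gripper is mounted at the origin on a cart in front of the work surface, level with it; the furniture and walls round the work are solid. World frame = base frame: x ahead of the robot, y to its left, z up, the work surface at z = 0. Lengths are in m, angles in rad, forces in N, time in s.
With the tool pointing down it reaches from about 0.35 to 0.9 m from the base axis. Payload 19.9 kg.
Tool frame: the origin (TCP) lies on the centre line of the jaws, within the pads' length; the fingertips stand 25 mm ahead of it and the grasp point (between the pads) lies 6 mm ahead of it; z points along the fingers, y is the line along which they close (so a half turn about z gives the same grasp; the last joint's range is limited). The gripper opens to 85 mm and grips with 20 to 120 N. Pads are 22 mm wide; open, the fingers measure 114 mm over their backs; the gripper's body (76 mm by 85 mm) begins 54 mm behind the grasp point. The pads swing forward as they close: fully open they stand 13 mm farther back than shut.
Start: joints at [1.06, 0.417, -0.01, 1.614, 0.005, 1.111, -0.053], TCP at [0.283, -0.557, 0.256] pointing down, gripper open.
Joint ranges: [-2.81, 2.81], [-0.39, 2.02], [-1.27, 1.25], [0.06, 2.57], [-1.19, 4.33], [0.19, 2], [-2.82, 2.82]. Speed limits (rad/s): [1.89, 1.89, 2.39, 2.39, 3.01, 3.01, 3.01].

### API

Orientations are given as a 3x3 rotation matrix whose columns are the frame's x, y, z axes.
In Python, from workcell import * gives the robot as it stands.
- The arm moves only by the shell command python3 -m inch 'ROWS'. ROWS is JSON, a list of rows, each an object of numbers: "tx", "ty", "tz": the shift along the tool's x, y, z in m; "wx", "wy", "wz": the turn, a rotation vector about the tool's x, y, z in rad; "claw": the finger opening in m, from 0 to 0.0854. A call has 1 to 10 rows; each row is the pose to reach, as a shift and turn from the pose commanded when the call began, along the tool's axes at that moment; what a row does not reach only later rows make up. A row lasts 1/8 s, in which the tool goes at most 62.5 mm and 10.7 degrees, less where a joint would pass 70% of its speed; a pose out of reach is approached as far as the arm can. A call with a gripper value outside its range is refused whole. The fingers move at their own pace and stop on an object; the grip force is fixed at half the most. Time passes only in rows, so rows that repeat a pose let the fingers close. It gives the time, the measured TCP pose, the force, the opening and the grip force at its end, in the units of the state.
- observe(): the state, without advancing time (a new reading comes with each control period).
- grab_frame(name): name is "scene" or "side" or "wrist"; returns a dict with "frame" (384x512x3 uint8, red, green, blue), "range_z" (384x512 float32, m along the optical axis (not along the pixel's ray), 0 where there is no reading), "mtx" (3x3 intrinsics, pixels), "distortion" ([k1, k2, p1, p2, k3] as OpenCV has them; the pictures are not rectified), "world_to_cam" (4x4, takes a point from world to camera coordinates); the wrist camera has in their place "hand_eye" (4x4, takes a point from camera to tool coordinates, whose origin is the TCP and whose axes are the flange's). Camera axes: x right, y up, looking along -z (the intrinsics and any distortion apply to the point x, -y, -z); pixel columns grow to the right and rows downward; lengths in m; the calibration is good to about 2 mm. A picture is of the moment at which its call begins: read the wrist's pose just before it.
- sign_off(): hands the job in; it is judged then, once.
The state is a dict: "time": time; "joint_positions": joint angles; "qvel": joint speeds; "tau": joint torques, N m; "position": TCP position; "tcp_rot": TCP orientation; "ft_force": force on the tool from outside, world axes, zero at the start; "moment": the same for the moment, N m; "opening": finger opening in m; "grasp_force": force on a finger pad.
Only numpy, scipy, OpenCV 4.12 (cv2) and the standard library are available. Lean on these libraries where they do the work, as an engineer would, in place of code of your own. Each camera call takes 0.05 s, during which the arm holds its last target. There are 200 camera calls.

## Working session

There is one attempt and no reset: what is moved stays moved. The work goes in short steps, Python scripts to look and compute and a shell command to move; the robot and the scene stay as the last step left them, time stands still between calls to the robot, and variables do not carry over. Pictures are saved under pics/ and viewed, at most 14 in all, crops included, and the job is handed in when it is done.

```bash
mkdir -p pics
cat > h.py <<'E'
from workcell import *
import numpy as np, cv2
def save(g,n,crop=None,s=1):
    im=g["frame"][:,:,::-1]
    if crop: a,b,c,d=crop; im=im[b:d,a:c]
    cv2.imwrite(f"pics/{n}.png",cv2.resize(im,None,fx=s,fy=s,interpolation=cv2.INTER_CUBIC))
def c2w(g,st=None):
    if "world_to_cam" in g: return np.linalg.inv(g["world_to_cam"])
    T=np.eye(4);T[:3,:3]=np.array(st["tcp_rot"]).reshape(3,3);T[:3,3]=st["position"]
    return T@np.array(g["hand_eye"])
def dirs(g,uv):
    p=cv2.undistortPoints(np.array(uv,float).reshape(-1,1,2),g["mtx"],np.array(g["distortion"],float))[:,0]
    return np.c_[p[:,0],-p[:,1],-np.ones(len(p))]
def plane(g,uv,z,st=None):
    T=c2w(g,st);d=dirs(g,uv)@T[:3,:3].T;o=T[:3,3]
    return o+d*((z-o[2])/d[:,2])[:,None]
def cloud(g,st=None):
    h,w=g["range_z"].shape
    v,u=np.mgrid[:h,:w];d=dirs(g,np.c_[u.ravel(),v.ravel()])*g["range_z"].reshape(-1,1)
    T=c2w(g,st);P=d@T[:3,:3].T+T[:3,3];P[g["range_z"].ravel()<=0]=np.nan
    return P.reshape(h,w,3)
E
python3 - <<'E'
from h import *
st=observe();print({k:np.round(st[k],3).tolist() for k in st})
for n in("scene","side"):
    g=grab_frame(n);save(g,n,None,1.5);np.save(n,g,allow_pickle=True)
    print(np.round(c2w(g),2).tolist())
g=grab_frame("wrist");print(g["hand_eye"])
E
```

```text
{'time': 0.0, 'joint_positions': [1.059, 0.418, -0.01, 1.614, 0.005, 1.111, -0.053], 'qvel': [0.001, 0.0, 0.001, -0.001, 0.002, 0.003, -0.0], 'tau': [0.001, -86.445, 0.679, -43.49, 0.019, 0.007, -0.0], 'position': [0.283, -0.557, 0.256], 'tcp_rot': [[0.892, 0.453, -0.001], [0.453, -0.892, 0.001], [-0.0, -0.001, -1.0]], 'ft_force': [-0.794, -0.608, -0.285], 'moment': [0.047, 0.012, 0.003], 'grasp_force': 0.0, 'opening': 0.086}
[[-0.88, 0.35, -0.33, -0.02], [-0.48, -0.63, 0.61, 0.84], [0.0, 0.7, 0.72, 1.09], [0.0, 0.0, 0.0, 1.0]]
[[-0.88, 0.16, -0.45, -0.06], [-0.48, -0.31, 0.82, 0.92], [-0.01, 0.94, 0.35, 0.46], [0.0, 0.0, 0.0, 1.0]]
[[-1.12315609e-03  9.57531653e-01  2.88325981e-01  7.31835685e-02]
 [ 9.99999276e-01  1.19977953e-03 -8.90367155e-05  7.14164241e-04]
 [-4.31183082e-04  2.88325672e-01 -9.57532308e-01 -1.16883529e-01]
 [ 0.00000000e+00  0.00000000e+00  0.00000000e+00  1.00000000e+00]]
```

View pics/scene.png

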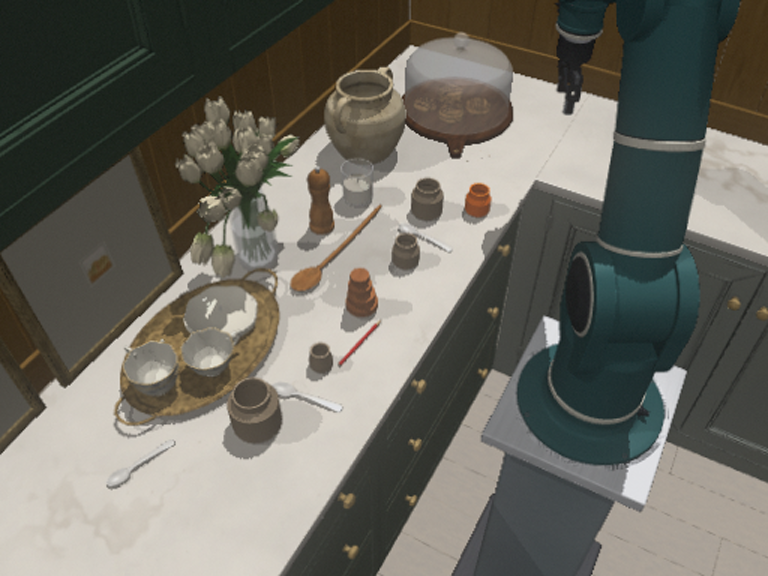

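View pics/side.png

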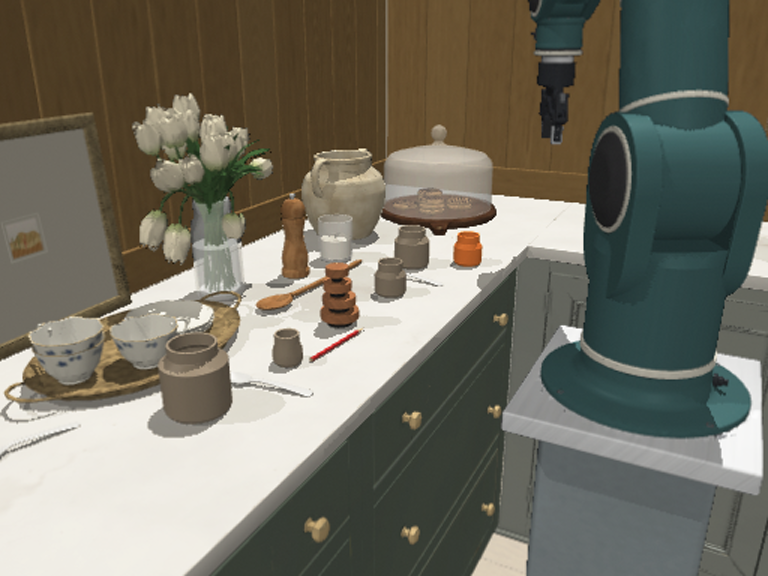

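The scene picture (1.5x) shows the lid stack at (361,292), the largest grey-brown jar at (255,408), small at (320,358), medium at (404,250) and large at (427,198). There is also an orange look-alike at (478,200). The two medium-shaped candidates are grey (404,250) and orange (478,200). The grey one is the one meant, because the task excludes the orange.

```bash
cat >> h.py <<'E'
def fit(P,r):
    from scipy.optimize import least_squares
    s=least_squares(lambda q:np.hypot(P[:,0]-q[0],P[:,1]-q[1])-r,P[:,:2].mean(0),loss="soft_l1",f_scale=.002)
    return s.x,np.sqrt(np.mean(s.fun**2))
E
python3 - <<'E'
from h import *
for n in("scene","side"):
    g=np.load(n+".npy",allow_pickle=True).item();C=cloud(g)
    px={"scene":dict(largest=(255,408),large=(427,198),medium=(404,250),small=(320,358),orange=(478,200)),
        "side":dict(largest=(196,370),large=(412,245),medium=(390,278),small=(287,347),orange=(467,250))}[n]
    for k,(u,v) in px.items():
        H,r={"largest":(.096,.0325),"large":(.08,.028),"medium":(.064,.0235),"small":(.048,.019),"orange":(.064,.0235)}[k]
        u,v=int(u/1.5),int(v/1.5);w=int(42/1.5)
        P=C[v-w:v+w,u-w:u+w].reshape(-1,3);P=P[np.isfinite(P[:,2])]
        z0=P[P[:,2]>.01];
        Q=P[(P[:,2]>H-.004)&(P[:,2]<H+.006)]
        c,e=fit(Q,r-.00175)
        print(n,k,len(Q),"ztop",np.percentile(z0[:,2],99).round(3),c.round(4),"rms",e.round(4),"reach",np.hypot(*c).round(3))
    u,v={"scene":(361,292),"side":(339,300)}[n];u,v=int(u/1.5),int(v/1.5)
    P=C[v-25:v+25,u-15:u+15].reshape(-1,3);P=P[P[:,2]>.02]
    for zt,r in((.104,.0195),(.078,.024),(.052,.0285),(.026,.033)):
        Q=P[(abs(P[:,2]-zt+.008)<.007)]
        c,e=fit(Q,r);print("  lid top",zt,len(Q),c.round(4),e.round(4))
    print(" max z",np.nanmax(P[:,2]))
g=np.load("scene.npy",allow_pickle=True).item();save(g,"crop",(200,100,345,260),4.5)
E
```

```text
scene largest 113 ztop 0.098 [0.5062 0.3363] rms 0.0015 reach 0.608
scene large 48 ztop 0.081 [ 0.4991 -0.3308] rms 0.0025 reach 0.599
scene medium 39 ztop 0.104 [ 0.4657 -0.1578] rms 0.0229 reach 0.492
scene small 60 ztop 0.052 [0.4764 0.1697] rms 0.0018 reach 0.506
scene orange 55 ztop 0.08 [ 0.4027 -0.3903] rms 0.0408 reach 0.561
  lid top 0.104 99 [0.483  0.0113] 0.0063
  lid top 0.078 90 [0.4832 0.0075] 0.0041
  lid top 0.052 87 [0.4815 0.0061] 0.0037
  lid top 0.026 59 [0.4842 0.0023] 0.0043
 max z 0.10756276215279015
side largest 152 ztop 0.095 [0.5078 0.3373] rms 0.0013 reach 0.61
side large 79 ztop 0.084 [ 0.5338 -0.3622] rms 0.0815 reach 0.645
side medium 121 ztop 0.071 [ 0.4873 -0.2692] rms 0.0915 reach 0.557
side small 64 ztop 0.048 [0.4774 0.1706] rms 0.0015 reach 0.507
side orange 46 ztop 0.064 [ 0.4005 -0.3923] rms 0.023 reach 0.561
  lid top 0.104 99 [0.4844 0.0093] 0.0045
  lid top 0.078 123 [0.4846 0.0089] 0.0036
  lid top 0.052 143 [0.4835 0.0066] 0.0047
  lid top 0.026 72 [0.4831 0.0041] 0.0051
 max z 0.10496126293059843
```

View pics/crop.png

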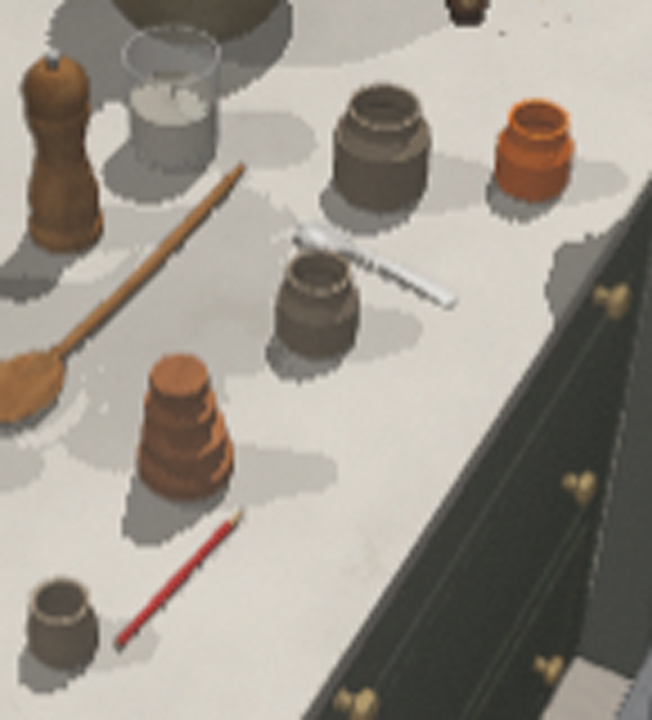

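The crop shows the grey medium jar at crop (318,305) and the orange look-alike at (535,150), so the grey one is jar_medium. The stack at (185,425) is slightly staggered. I'll start by looking over the large jar.

```bash
python3 -m inch '[{"tx":0.06,"ty":-0.02,"wz":0.12},{"tx":0.12,"ty":-0.04,"wz":0.24},{"tx":0.18,"ty":-0.062,"wz":0.36},{"tx":0.24,"ty":-0.083,"wz":0.47},{"tx":0.27,"ty":-0.104,"wz":0.47},{"tx":0.27,"ty":-0.104,"wz":0.47},{"tx":0.27,"ty":-0.104,"wz":0.47}]'
cat > look.py <<'E'
from h import *
import sys
def look(name,H,r,c0,lid=False,tag=None,band=.005):
    st=observe();g=grab_frame("wrist");C=cloud(g,st);P=C.reshape(-1,3)
    m=(abs(P[:,2]-H)<band)&(np.hypot(P[:,0]-c0[0],P[:,1]-c0[1])<r+.03)
    Q=P[m];
    if tag: save(g,tag,None,1.5)
    if len(Q)<20: print(name,"few",len(Q));return
    uv=np.argwhere(m.reshape(C.shape[:2]))[:,::-1].astype(np.int32)
    (cx,cy),R=cv2.minEnclosingCircle(Q[:,:2].astype(np.float32))
    if lid: c,e=(Q[:,:2].max(0)+Q[:,:2].min(0))/2,0
    else: c,e=fit(Q,r-.00175)
    print(name,len(Q),"c",c.round(4),"rms",round(float(e),4),"encl",round(cx,4),round(cy,4),"R",round(R,4),"(nom %.4f)"%r,"z",Q[:,2].mean().round(4),"TCP",np.round(st["position"],4),"d",(c-st["position"][:2]).round(4))
E
python3 - <<'E'
from look import *
print(np.round(observe()["tcp_rot"],3).tolist())
look("large",.08,.028,(.499,-.331),tag="w1")
look("medium",.064,.0235,(.466,-.17))
E
```

```text
[[0.892, 0.453, -0.0], [0.453, -0.892, 0.001], [-0.0, -0.001, -1.0]]
large few 0
medium few 0invalid input at $[0]: expected keys tx, ty, tz, wx, wy, wz, claw
```

View pics/w1.png

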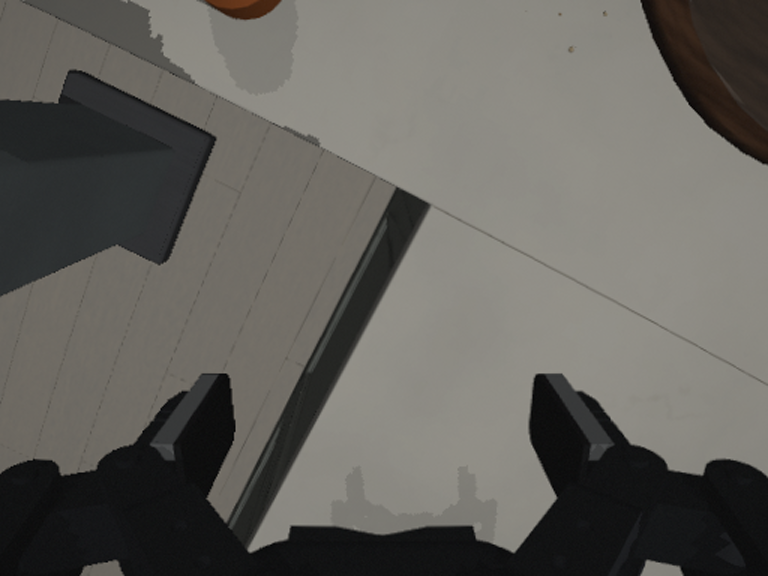

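The arm hasn't moved: the picture still shows the counter corner, with the orange jar's edge at (245,5). Every row needs all seven keys.

```bash
python3 -m inch '[{"tx":0.06,"ty":-0.02,"tz":0,"wx":0,"wy":0,"wz":0.12,"claw":0.085},{"tx":0.12,"ty":-0.04,"tz":0,"wx":0,"wy":0,"wz":0.24,"claw":0.085},{"tx":0.18,"ty":-0.06,"tz":0,"wx":0,"wy":0,"wz":0.36,"claw":0.085},{"tx":0.24,"ty":-0.08,"tz":0,"wx":0,"wy":0,"wz":0.47,"claw":0.085},{"tx":0.28,"ty":-0.1,"tz":0,"wx":0,"wy":0,"wz":0.47,"claw":0.085},{"tx":0.28,"ty":-0.1,"tz":0,"wx":0,"wy":0,"wz":0.47,"claw":0.085},{"tx":0.28,"ty":-0.1,"tz":0,"wx":0,"wy":0,"wz":0.47,"claw":0.085}]'
python3 - <<'E'
from look import *
print(np.round(observe()["tcp_rot"],3).tolist())
look("large",.08,.028,(.499,-.331))
look("medium",.064,.0235,(.466,-.17))
E
```

```text
time: 1.12
position: [0.4869, -0.3418, 0.2562]
tcp_rot: [[1.0, -0.0, -0.0], [-0.0, -1.0, -0.0], [-0.0, 0.0, -1.0]]
ft_force: [-0.4, -0.9, 0.2]
opening: 0.0851
grasp_force: 0.0
[[1.0, -0.0, -0.0], [-0.0, -1.0, -0.0], [-0.0, 0.0, -1.0]]
large 813 c [ 0.5034 -0.3349] rms 0.0011 encl 0.5031 -0.3349 R 0.0281 (nom 0.0280) z 0.079 TCP [ 0.4869 -0.3418  0.2562] d [0.0164 0.0069]
medium 616 c [ 0.4699 -0.1627] rms 0.0011 encl 0.4694 -0.1617 R 0.0243 (nom 0.0235) z 0.0624 TCP [ 0.4866 -0.3424  0.2562] d [-0.0166  0.1796]
```

Orientation is now aligned, so tx = dx, ty = −dy, tz = −dz. Large jar is measured at (0.503,−0.335) and medium at (0.470,−0.163). Next, the stack.

```bash
python3 -m inch '[{"tx":0,"ty":-0.06,"tz":0,"wx":0,"wy":0,"wz":0,"claw":0.085},{"tx":0,"ty":-0.12,"tz":0,"wx":0,"wy":0,"wz":0,"claw":0.085},{"tx":0,"ty":-0.18,"tz":0,"wx":0,"wy":0,"wz":0,"claw":0.085},{"tx":0,"ty":-0.24,"tz":0,"wx":0,"wy":0,"wz":0,"claw":0.085},{"tx":0,"ty":-0.3,"tz":0,"wx":0,"wy":0,"wz":0,"claw":0.085},{"tx":0,"ty":-0.35,"tz":0,"wx":0,"wy":0,"wz":0,"claw":0.06},{"tx":0,"ty":-0.35,"tz":0,"wx":0,"wy":0,"wz":0,"claw":0.06},{"tx":0,"ty":-0.35,"tz":0,"wx":0,"wy":0,"wz":0,"claw":0.06}]'
python3 - <<'E'
from look import *
look("small",.104,.0195,(.484,.008),lid=True,tag="w2")
look("medlid",.078,.024,(.484,.008),lid=True,band=.004)
look("largelid",.052,.0285,(.484,.008),lid=True,band=.004)
look("largestlid",.026,.033,(.484,.008),lid=True,band=.004)
look("jsmall",.048,.019,(.477,.170))
look("jmedium",.064,.0235,(.4695,-.1625))
E
```

```text
time: 2.22
position: [0.4874, 0.0074, 0.2563]
tcp_rot: [[1.0, -0.002, -0.0], [-0.002, -1.0, -0.0], [-0.0, 0.0, -1.0]]
ft_force: [-0.2, -1.0, 0.1]
opening: 0.0599
grasp_force: 0.0
small 1654 c [0.4841 0.0083] rms 0.0 encl 0.4841 0.0083 R 0.0195 (nom 0.0195) z 0.1033 TCP [0.4874 0.0074 0.2563] d [-0.0033  0.0009]
medlid 586 c [0.4895 0.0073] rms 0.0 encl 0.4841 0.0073 R 0.0241 (nom 0.0240) z 0.0771 TCP [0.4874 0.0071 0.2563] d [0.0021 0.0002]
largelid 477 c [0.4879 0.006 ] rms 0.0 encl 0.4828 0.006 R 0.0285 (nom 0.0285) z 0.051 TCP [0.4875 0.0071 0.2562] d [ 0.0004 -0.0011]
largestlid 552 c [0.4899 0.0038] rms 0.0 encl 0.4837 0.0037 R 0.0329 (nom 0.0330) z 0.0252 TCP [0.4874 0.0072 0.2562] d [ 0.0024 -0.0034]
jsmall 472 c [0.4792 0.1673] rms 0.0011 encl 0.4791 0.1677 R 0.0194 (nom 0.0190) z 0.0465 TCP [0.4874 0.0075 0.2562] d [-0.0083  0.1599]
jmedium 651 c [ 0.4696 -0.161 ] rms 0.0012 encl 0.4695 -0.1616 R 0.024 (nom 0.0235) z 0.0626 TCP [0.4874 0.0077 0.2563] d [-0.0179 -0.1687]
```

View pics/w2.png

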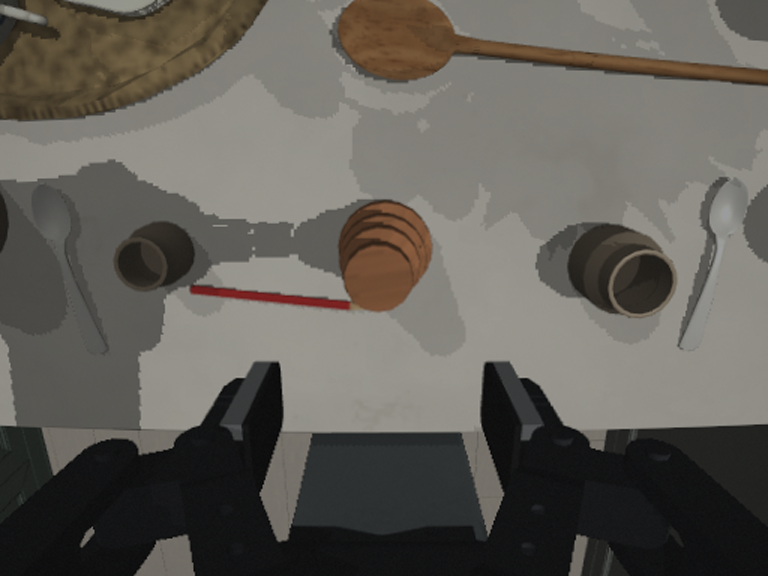

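The picture (1.5x) shows the small lid on top at (376,278), the small jar at (150,262) and the medium jar at (640,285). All lid radii match their sizes. Now I grip the small lid.

```bash
python3 -m inch '[{"tx":-0.003,"ty":-0.001,"tz":0.05,"wx":0,"wy":0,"wz":0,"claw":0.06},{"tx":-0.003,"ty":-0.001,"tz":0.1,"wx":0,"wy":0,"wz":0,"claw":0.06},{"tx":-0.003,"ty":-0.001,"tz":0.135,"wx":0,"wy":0,"wz":0,"claw":0.06},{"tx":-0.003,"ty":-0.001,"tz":0.148,"wx":0,"wy":0,"wz":0,"claw":0.06},{"tx":-0.003,"ty":-0.001,"tz":0.148,"wx":0,"wy":0,"wz":0,"claw":0.06},{"tx":-0.003,"ty":-0.001,"tz":0.148,"wx":0,"wy":0,"wz":0,"claw":0.045},{"tx":-0.003,"ty":-0.001,"tz":0.148,"wx":0,"wy":0,"wz":0,"claw":0.03},{"tx":-0.003,"ty":-0.001,"tz":0.148,"wx":0,"wy":0,"wz":0,"claw":0.03},{"tx":-0.003,"ty":-0.001,"tz":0.148,"wx":0,"wy":0,"wz":0,"claw":0.03},{"tx":-0.003,"ty":-0.001,"tz":0.148,"wx":0,"wy":0,"wz":0,"claw":0.03}]'
```

```text
time: 3.78
position: [0.4854, 0.0096, 0.1099]
tcp_rot: [[1.0, -0.0, 0.003], [-0.0, -1.0, -0.0], [0.003, 0.0, -1.0]]
ft_force: [-0.7, -0.6, 9.4]
opening: 0.037
grasp_force: 59.0
```

```bash
python3 -m inch '[{"tx":0,"ty":0,"tz":-0.01,"wx":0,"wy":0,"wz":0,"claw":0.03},{"tx":0,"ty":0,"tz":-0.05,"wx":0,"wy":0,"wz":0,"claw":0.03},{"tx":0,"ty":-0.03,"tz":-0.09,"wx":0,"wy":0,"wz":0,"claw":0.03},{"tx":-0.002,"ty":-0.08,"tz":-0.09,"wx":0,"wy":0,"wz":0,"claw":0.03},{"tx":-0.005,"ty":-0.13,"tz":-0.09,"wx":0,"wy":0,"wz":0,"claw":0.03},{"tx":-0.005,"ty":-0.159,"tz":-0.09,"wx":0,"wy":0,"wz":0,"claw":0.03},{"tx":-0.005,"ty":-0.159,"tz":-0.08,"wx":0,"wy":0,"wz":0,"claw":0.03},{"tx":-0.005,"ty":-0.159,"tz":-0.06,"wx":0,"wy":0,"wz":0,"claw":0.03},{"tx":-0.005,"ty":-0.159,"tz":-0.06,"wx":0,"wy":0,"wz":0,"claw":0.03}]'
python3 - <<'E'
from look import *
z=observe()["position"][2]; c=observe()["position"][:2]
look("lid",z-.007,.0195,c,lid=True,tag="w3",band=.006)
look("jsmall",.047,.019,(.479,.1675))
look("jlargest",.096,.0325,(.507,.3365))
E
```

```text
time: 4.9
position: [0.4789, 0.1676, 0.1677]
tcp_rot: [[1.0, -0.001, -0.002], [-0.001, -1.0, -0.001], [-0.002, 0.001, -1.0]]
ft_force: [0.3, -0.0, 0.6]
opening: 0.037
grasp_force: 60.1
lid 7323 c [0.478  0.1669] rms 0.0 encl 0.4855 0.1669 R 0.0323 (nom 0.0195) z 0.1608 TCP [0.4789 0.1676 0.1677] d [-0.0009 -0.0006]
jsmall 804 c [0.4791 0.168 ] rms 0.0011 encl 0.4785 0.168 R 0.019 (nom 0.0190) z 0.0467 TCP [0.4794 0.1679 0.1685] d [-0.0003  0.0001]
jlargest 911 c [0.5097 0.3336] rms 0.0011 encl 0.5078 0.3228 R 0.0299 (nom 0.0325) z 0.0943 TCP [0.4797 0.1681 0.1689] d [0.0301 0.1655]
```

View pics/w3.png

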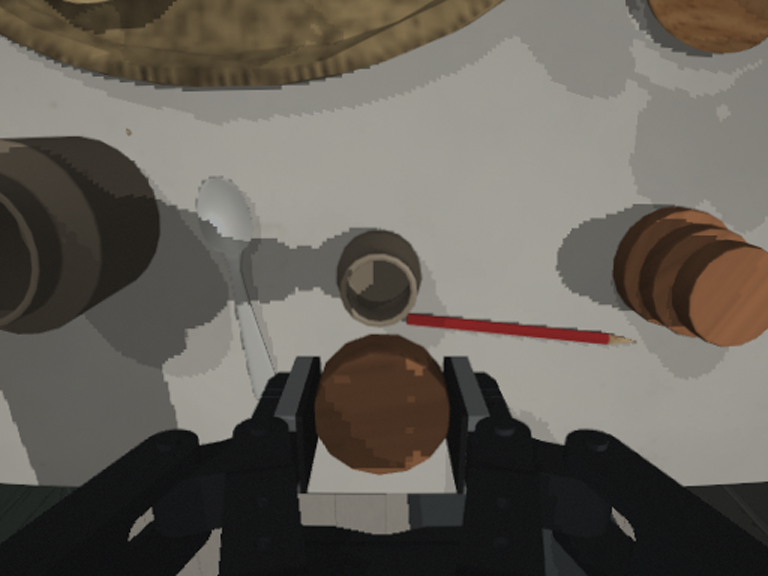

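The lid is held level at (382,403), and the jar is at (377,285) and centred beneath it to within about 1 mm. Lowering it in.

```bash
python3 -m inch '[{"tx":0,"ty":0,"tz":0.04,"wx":0,"wy":0,"wz":0,"claw":0.03},{"tx":0,"ty":0,"tz":0.07,"wx":0,"wy":0,"wz":0,"claw":0.03},{"tx":0,"ty":0,"tz":0.085,"wx":0,"wy":0,"wz":0,"claw":0.03},{"tx":0,"ty":0,"tz":0.092,"wx":0,"wy":0,"wz":0,"claw":0.03},{"tx":0,"ty":0,"tz":0.097,"wx":0,"wy":0,"wz":0,"claw":0.03},{"tx":0,"ty":0,"tz":0.099,"wx":0,"wy":0,"wz":0,"claw":0.03},{"tx":0,"ty":0,"tz":0.099,"wx":0,"wy":0,"wz":0,"claw":0.03}]'
```

```text
time: 5.92
position: [0.4798, 0.1688, 0.07]
tcp_rot: [[1.0, -0.0, 0.001], [-0.0, -1.0, 0.0], [0.001, -0.0, -1.0]]
ft_force: [0.0, -0.1, 3.2]
opening: 0.0367
grasp_force: 60.5
```

```bash
python3 -m inch '[{"tx":0,"ty":0,"tz":0,"wx":0,"wy":0,"wz":0,"claw":0.055},{"tx":0,"ty":0,"tz":0,"wx":0,"wy":0,"wz":0,"claw":0.055},{"tx":0,"ty":0,"tz":0,"wx":0,"wy":0,"wz":0,"claw":0.055},{"tx":0,"ty":0,"tz":-0.03,"wx":0,"wy":0,"wz":0,"claw":0.06},{"tx":0,"ty":0,"tz":-0.08,"wx":0,"wy":0,"wz":0,"claw":0.07},{"tx":0,"ty":0,"tz":-0.13,"wx":0,"wy":0,"wz":0,"claw":0.07},{"tx":0,"ty":0.04,"tz":-0.16,"wx":0,"wy":0,"wz":0,"claw":0.07},{"tx":0.004,"ty":0.09,"tz":-0.16,"wx":0,"wy":0,"wz":0,"claw":0.07},{"tx":0.004,"ty":0.14,"tz":-0.16,"wx":0,"wy":0,"wz":0,"claw":0.07},{"tx":0.004,"ty":0.161,"tz":-0.16,"wx":0,"wy":0,"wz":0,"claw":0.07}]'
python3 - <<'E'
from look import *
look("smalllid on jar z.064",.064,.0195,(.479,.168),lid=True,band=.004)
look("medlid",.078,.024,(.484,.0075),lid=True,band=.004)
look("largelid",.052,.0285,(.484,.008),lid=True,band=.004)
E
```

```text
time: 7.18
position: [0.4832, 0.0048, 0.2294]
tcp_rot: [[1.0, -0.003, 0.0], [-0.003, -1.0, -0.001], [0.0, 0.001, -1.0]]
ft_force: [-0.0, 0.6, -0.5]
opening: 0.0701
grasp_force: 0.0
smalllid on jar z.064 1388 c [0.4791 0.1675] rms 0.0 encl 0.4789 0.1679 R 0.02 (nom 0.0195) z 0.0631 TCP [0.4832 0.0048 0.2294] d [-0.0041  0.1627]
medlid 2552 c [0.4845 0.0077] rms 0.0 encl 0.4845 0.0075 R 0.0239 (nom 0.0240) z 0.0773 TCP [0.4832 0.0033 0.2293] d [0.0013 0.0045]
largelid 556 c [0.4881 0.0059] rms 0.0 encl 0.4828 0.0059 R 0.0285 (nom 0.0285) z 0.051 TCP [0.4833 0.0053 0.2293] d [0.0048 0.0006]
```

Small lid is home: level, top at about 0.063, centred. Next, the medium lid.

```bash
python3 -m inch '[{"tx":0.001,"ty":0,"tz":0.05,"wx":0,"wy":0,"wz":0,"claw":0.07},{"tx":0.001,"ty":0,"tz":0.1,"wx":0,"wy":0,"wz":0,"claw":0.07},{"tx":0.001,"ty":0,"tz":0.135,"wx":0,"wy":0,"wz":0,"claw":0.07},{"tx":0.001,"ty":0,"tz":0.146,"wx":0,"wy":0,"wz":0,"claw":0.07},{"tx":0.001,"ty":0,"tz":0.146,"wx":0,"wy":0,"wz":0,"claw":0.06},{"tx":0.001,"ty":0,"tz":0.146,"wx":0,"wy":0,"wz":0,"claw":0.052},{"tx":0.001,"ty":0,"tz":0.146,"wx":0,"wy":0,"wz":0,"claw":0.04},{"tx":0.001,"ty":0,"tz":0.146,"wx":0,"wy":0,"wz":0,"claw":0.04},{"tx":0.001,"ty":0,"tz":0.146,"wx":0,"wy":0,"wz":0,"claw":0.04},{"tx":0.001,"ty":0,"tz":0.146,"wx":0,"wy":0,"wz":0,"claw":0.04}]'
```

```text
time: 8.57
position: [0.4854, 0.0079, 0.085]
tcp_rot: [[1.0, -0.0, 0.003], [-0.0, -1.0, 0.0], [0.003, -0.0, -1.0]]
ft_force: [-1.8, 1.1, 13.4]
opening: 0.0463
grasp_force: 59.6
```

```bash
python3 -m inch '[{"tx":0,"ty":0,"tz":-0.01,"wx":0,"wy":0,"wz":0,"claw":0.04},{"tx":0,"ty":0,"tz":-0.05,"wx":0,"wy":0,"wz":0,"claw":0.04},{"tx":0,"ty":0.03,"tz":-0.09,"wx":0,"wy":0,"wz":0,"claw":0.04},{"tx":-0.005,"ty":0.08,"tz":-0.09,"wx":0,"wy":0,"wz":0,"claw":0.04},{"tx":-0.01,"ty":0.13,"tz":-0.09,"wx":0,"wy":0,"wz":0,"claw":0.04},{"tx":-0.015,"ty":0.169,"tz":-0.09,"wx":0,"wy":0,"wz":0,"claw":0.04},{"tx":-0.015,"ty":0.169,"tz":-0.08,"wx":0,"wy":0,"wz":0,"claw":0.04},{"tx":-0.015,"ty":0.169,"tz":-0.08,"wx":0,"wy":0,"wz":0,"claw":0.04},{"tx":-0.015,"ty":0.169,"tz":-0.08,"wx":0,"wy":0,"wz":0,"claw":0.04}]'
python3 - <<'E'
from look import *
st=observe();z=st["position"][2]
look("jmedium",.063,.0235,(.4696,-.1615))
look("lid",z-.007,.019,st["position"][:2],lid=True,band=.006)
E
```

```text
time: 9.7
position: [0.4697, -0.1603, 0.1638]
tcp_rot: [[1.0, 0.001, 0.0], [0.001, -1.0, 0.0], [0.0, -0.0, -1.0]]
ft_force: [-0.1, 0.2, 0.0]
opening: 0.0458
grasp_force: 61.5
jmedium 786 c [ 0.4694 -0.162 ] rms 0.0011 encl 0.4691 -0.1622 R 0.0236 (nom 0.0235) z 0.0628 TCP [ 0.4697 -0.1603  0.1638] d [-0.0003 -0.0017]
lid 10321 c [ 0.4692 -0.1612] rms 0.0 encl 0.4765 -0.1612 R 0.0369 (nom 0.0190) z 0.1559 TCP [ 0.4697 -0.1604  0.1637] d [-0.0004 -0.0008]
```

```bash
python3 -m inch '[{"tx":0,"ty":0.001,"tz":0.03,"wx":0,"wy":0,"wz":0,"claw":0.04},{"tx":0,"ty":0.001,"tz":0.055,"wx":0,"wy":0,"wz":0,"claw":0.04},{"tx":0,"ty":0.001,"tz":0.066,"wx":0,"wy":0,"wz":0,"claw":0.04},{"tx":0,"ty":0.001,"tz":0.072,"wx":0,"wy":0,"wz":0,"claw":0.04},{"tx":0,"ty":0.001,"tz":0.076,"wx":0,"wy":0,"wz":0,"claw":0.04},{"tx":0,"ty":0.001,"tz":0.078,"wx":0,"wy":0,"wz":0,"claw":0.04},{"tx":0,"ty":0.001,"tz":0.078,"wx":0,"wy":0,"wz":0,"claw":0.04}]'
```

```text
time: 10.68
position: [0.4701, -0.1625, 0.087]
tcp_rot: [[1.0, -0.0, 0.002], [-0.0, -1.0, -0.001], [0.002, 0.001, -1.0]]
ft_force: [-8.0, 2.3, 28.0]
opening: 0.0459
grasp_force: 65.0
```

```bash
python3 -m inch '[{"tx":0,"ty":0,"tz":-0.001,"wx":0,"wy":0,"wz":0,"claw":0.065},{"tx":0,"ty":0,"tz":-0.001,"wx":0,"wy":0,"wz":0,"claw":0.065},{"tx":0,"ty":0,"tz":-0.001,"wx":0,"wy":0,"wz":0,"claw":0.065},{"tx":0,"ty":0,"tz":-0.03,"wx":0,"wy":0,"wz":0,"claw":0.07},{"tx":0,"ty":0,"tz":-0.08,"wx":0,"wy":0,"wz":0,"claw":0.08},{"tx":0,"ty":-0.02,"tz":-0.13,"wx":0,"wy":0,"wz":0,"claw":0.08},{"tx":0.005,"ty":-0.07,"tz":-0.14,"wx":0,"wy":0,"wz":0,"claw":0.08},{"tx":0.013,"ty":-0.12,"tz":-0.14,"wx":0,"wy":0,"wz":0,"claw":0.08},{"tx":0.013,"ty":-0.168,"tz":-0.14,"wx":0,"wy":0,"wz":0,"claw":0.08},{"tx":0.013,"ty":-0.168,"tz":-0.14,"wx":0,"wy":0,"wz":0,"claw":0.08}]'
python3 - <<'E'
from look import *
look("medlid on jar z.080",.080,.024,(.4695,-.162),lid=True,band=.004)
look("largelid",.052,.0285,(.483,.006),lid=True,band=.004)
E
```

```text
time: 11.92
position: [0.4823, 0.0091, 0.2254]
tcp_rot: [[1.0, 0.005, 0.0], [0.005, -1.0, 0.001], [0.0, -0.001, -1.0]]
ft_force: [-0.3, -1.0, 0.0]
opening: 0.08
grasp_force: 0.0
medlid on jar z.080 2293 c [ 0.4698 -0.1625] rms 0.0 encl 0.4688 -0.1625 R 0.0247 (nom 0.0240) z 0.0793 TCP [0.4823 0.0091 0.2254] d [-0.0124 -0.1716]
largelid 3140 c [0.483 0.006] rms 0.0 encl 0.4826 0.0062 R 0.0288 (nom 0.0285) z 0.0513 TCP [0.4823 0.007  0.2252] d [ 0.0007 -0.001 ]
```

Medium lid is home. Next, the large lid.

```bash
python3 -m inch '[{"tx":0,"ty":0,"tz":0.05,"wx":0,"wy":0,"wz":0,"claw":0.08},{"tx":0,"ty":0,"tz":0.1,"wx":0,"wy":0,"wz":0,"claw":0.08},{"tx":0,"ty":0,"tz":0.15,"wx":0,"wy":0,"wz":0,"claw":0.08},{"tx":0,"ty":0,"tz":0.167,"wx":0,"wy":0,"wz":0,"claw":0.08},{"tx":0,"ty":0,"tz":0.167,"wx":0,"wy":0,"wz":0,"claw":0.07},{"tx":0,"ty":0,"tz":0.167,"wx":0,"wy":0,"wz":0,"claw":0.062},{"tx":0,"ty":0,"tz":0.167,"wx":0,"wy":0,"wz":0,"claw":0.048},{"tx":0,"ty":0,"tz":0.167,"wx":0,"wy":0,"wz":0,"claw":0.048},{"tx":0,"ty":0,"tz":0.167,"wx":0,"wy":0,"wz":0,"claw":0.048},{"tx":0,"ty":0,"tz":0.167,"wx":0,"wy":0,"wz":0,"claw":0.048}]'
```

```text
time: 13.28
position: [0.4835, 0.0055, 0.0604]
tcp_rot: [[1.0, -0.0, 0.003], [-0.0, -1.0, -0.0], [0.003, 0.0, -1.0]]
ft_force: [-4.6, -1.0, 18.3]
opening: 0.0549
grasp_force: 59.3
```

```bash
python3 -m inch '[{"tx":0,"ty":0,"tz":-0.01,"wx":0,"wy":0,"wz":0,"claw":0.048},{"tx":0,"ty":0,"tz":-0.06,"wx":0,"wy":0,"wz":0,"claw":0.048},{"tx":0,"ty":0.02,"tz":-0.11,"wx":0,"wy":0,"wz":0,"claw":0.048},{"tx":0,"ty":0.07,"tz":-0.14,"wx":0,"wy":0,"wz":0,"claw":0.048},{"tx":0.005,"ty":0.13,"tz":-0.14,"wx":0,"wy":0,"wz":0,"claw":0.048},{"tx":0.01,"ty":0.19,"tz":-0.14,"wx":0,"wy":0,"wz":0,"claw":0.048},{"tx":0.015,"ty":0.25,"tz":-0.14,"wx":0,"wy":0,"wz":0,"claw":0.048},{"tx":0.02,"ty":0.3,"tz":-0.14,"wx":0,"wy":0,"wz":0,"claw":0.048},{"tx":0.02,"ty":0.34,"tz":-0.13,"wx":0,"wy":0,"wz":0,"claw":0.048},{"tx":0.02,"ty":0.34,"tz":-0.12,"wx":0,"wy":0,"wz":0,"claw":0.048}]'
python3 - <<'E'
from look import *
st=observe();z=st["position"][2]
look("jlarge",.079,.028,(.503,-.335))
look("lid",z-.008,.02,st["position"][:2],lid=True,band=.006)
look("jlarge",.079,.028,(.503,-.335))
E
```

```text
time: 14.52
position: [0.5015, -0.3377, 0.1791]
tcp_rot: [[1.0, -0.004, 0.001], [-0.004, -1.0, -0.001], [0.001, 0.001, -1.0]]
ft_force: [0.0, 0.3, -0.9]
opening: 0.0546
grasp_force: 63.5
jlarge 861 c [ 0.5033 -0.3349] rms 0.0011 encl 0.5036 -0.3348 R 0.028 (nom 0.0280) z 0.0788 TCP [ 0.5015 -0.3377  0.1791] d [0.0018 0.0028]
lid 13791 c [ 0.5011 -0.336 ] rms 0.0 encl 0.5083 -0.3359 R 0.0411 (nom 0.0200) z 0.1685 TCP [ 0.5015 -0.3352  0.1776] d [-0.0004 -0.0007]
jlarge 845 c [ 0.5033 -0.3348] rms 0.0011 encl 0.5032 -0.3348 R 0.028 (nom 0.0280) z 0.0788 TCP [ 0.5019 -0.334   0.1782] d [ 0.0014 -0.0009]
```

```bash
python3 -m inch '[{"tx":0.001,"ty":0,"tz":0.03,"wx":0,"wy":0,"wz":0,"claw":0.048},{"tx":0.001,"ty":0,"tz":0.055,"wx":0,"wy":0,"wz":0,"claw":0.048},{"tx":0.001,"ty":0,"tz":0.064,"wx":0,"wy":0,"wz":0,"claw":0.048},{"tx":0.001,"ty":0,"tz":0.07,"wx":0,"wy":0,"wz":0,"claw":0.048},{"tx":0.001,"ty":0,"tz":0.073,"wx":0,"wy":0,"wz":0,"claw":0.048},{"tx":0.001,"ty":0,"tz":0.0745,"wx":0,"wy":0,"wz":0,"claw":0.048},{"tx":0.001,"ty":0,"tz":0.0745,"wx":0,"wy":0,"wz":0,"claw":0.048}]'
```

```text
time: 15.55
position: [0.5037, -0.3344, 0.1046]
tcp_rot: [[1.0, -0.0, 0.001], [-0.0, -1.0, -0.0], [0.001, 0.0, -1.0]]
ft_force: [-1.1, 1.2, 3.8]
opening: 0.0548
grasp_force: 64.2
```

```bash
python3 -m inch '[{"tx":0,"ty":0,"tz":0,"wx":0,"wy":0,"wz":0,"claw":0.075},{"tx":0,"ty":0,"tz":0,"wx":0,"wy":0,"wz":0,"claw":0.075},{"tx":0,"ty":0,"tz":0,"wx":0,"wy":0,"wz":0,"claw":0.075},{"tx":0,"ty":0,"tz":-0.03,"wx":0,"wy":0,"wz":0,"claw":0.08},{"tx":0,"ty":0,"tz":-0.08,"wx":0,"wy":0,"wz":0,"claw":0.085},{"tx":0,"ty":-0.03,"tz":-0.12,"wx":0,"wy":0,"wz":0,"claw":0.085},{"tx":0,"ty":-0.06,"tz":-0.12,"wx":0,"wy":0,"wz":0,"claw":0.085}]'
python3 - <<'E'
from look import *
look("largelid on jar z.096",.096,.0285,(.503,-.335),lid=True,band=.004)
E
python3 -m inch '[{"tx":-0.005,"ty":-0.06,"tz":0,"wx":0,"wy":0,"wz":0,"claw":0.085},{"tx":-0.01,"ty":-0.12,"tz":0,"wx":0,"wy":0,"wz":0,"claw":0.085},{"tx":-0.02,"ty":-0.18,"tz":0,"wx":0,"wy":0,"wz":0,"claw":0.085},{"tx":-0.02,"ty":-0.24,"tz":0.02,"wx":0,"wy":0,"wz":0,"claw":0.085},{"tx":-0.02,"ty":-0.278,"tz":0.04,"wx":0,"wy":0,"wz":0,"claw":0.085},{"tx":-0.02,"ty":-0.278,"tz":0.04,"wx":0,"wy":0,"wz":0,"claw":0.085},{"tx":-0.02,"ty":-0.278,"tz":0.04,"wx":0,"wy":0,"wz":0,"claw":0.085}]'
python3 - <<'E'
from look import *
look("largestlid",.026,.033,(.4837,.004),lid=True,band=.004,tag="w5")
E
```

```text
time: 16.42
position: [0.5044, -0.2743, 0.2269]
tcp_rot: [[1.0, -0.001, 0.004], [-0.001, -1.0, -0.002], [0.004, 0.002, -1.0]]
ft_force: [-0.4, 0.9, -0.8]
opening: 0.0851
grasp_force: 0.0
largelid on jar z.096 4020 c [ 0.5034 -0.3352] rms 0.0 encl 0.5032 -0.335 R 0.0286 (nom 0.0285) z 0.0953 TCP [ 0.5044 -0.2743  0.2269] d [-0.001  -0.0609]
time: 17.35
position: [0.4836, 0.0029, 0.1839]
tcp_rot: [[1.0, -0.001, -0.0], [-0.001, -1.0, -0.0], [-0.0, 0.0, -1.0]]
ft_force: [0.4, 0.2, 0.0]
opening: 0.085
grasp_force: 0.0
largestlid 4621 c [0.4834 0.0041] rms 0.0 encl 0.4832 0.0042 R 0.033 (nom 0.0330) z 0.0254 TCP [0.4836 0.0029 0.1839] d [-0.0001  0.0012]
```

View pics/w5.png

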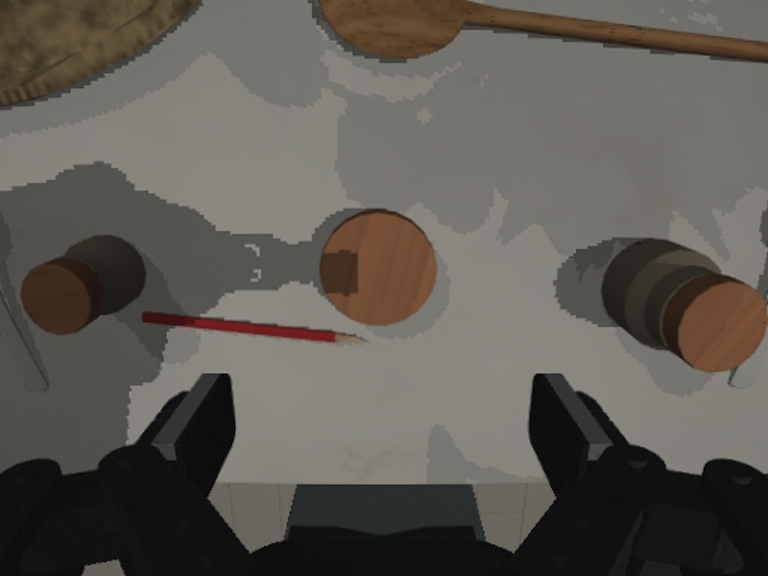

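Large lid is home. The picture shows the largest lid at (378,268), clear of the pencil. Gripping it.

```bash
python3 -m inch '[{"tx":0,"ty":-0.001,"tz":0.05,"wx":0,"wy":0,"wz":0,"claw":0.085},{"tx":0,"ty":-0.001,"tz":0.1,"wx":0,"wy":0,"wz":0,"claw":0.085},{"tx":0,"ty":-0.001,"tz":0.14,"wx":0,"wy":0,"wz":0,"claw":0.085},{"tx":0,"ty":-0.001,"tz":0.152,"wx":0,"wy":0,"wz":0,"claw":0.085},{"tx":0,"ty":-0.001,"tz":0.152,"wx":0,"wy":0,"wz":0,"claw":0.076},{"tx":0,"ty":-0.001,"tz":0.152,"wx":0,"wy":0,"wz":0,"claw":0.07},{"tx":0,"ty":-0.001,"tz":0.152,"wx":0,"wy":0,"wz":0,"claw":0.055},{"tx":0,"ty":-0.001,"tz":0.152,"wx":0,"wy":0,"wz":0,"claw":0.055},{"tx":0,"ty":-0.001,"tz":0.152,"wx":0,"wy":0,"wz":0,"claw":0.055},{"tx":0,"ty":-0.001,"tz":0.152,"wx":0,"wy":0,"wz":0,"claw":0.055}]'
```

```text
time: 18.65
position: [0.4844, 0.0044, 0.0337]
tcp_rot: [[1.0, -0.0, 0.003], [-0.0, -1.0, -0.0], [0.003, 0.0, -1.0]]
ft_force: [-4.6, -1.1, 19.0]
opening: 0.0642
grasp_force: 60.8
```

```bash
python3 -m inch '[{"tx":0,"ty":0,"tz":-0.01,"wx":0,"wy":0,"wz":0,"claw":0.055},{"tx":0,"ty":0,"tz":-0.06,"wx":0,"wy":0,"wz":0,"claw":0.055},{"tx":0,"ty":0,"tz":-0.11,"wx":0,"wy":0,"wz":0,"claw":0.055},{"tx":0.005,"ty":-0.04,"tz":-0.15,"wx":0,"wy":0,"wz":0,"claw":0.055},{"tx":0.01,"ty":-0.1,"tz":-0.17,"wx":0,"wy":0,"wz":0,"claw":0.055},{"tx":0.015,"ty":-0.16,"tz":-0.17,"wx":0,"wy":0,"wz":0,"claw":0.055},{"tx":0.02,"ty":-0.22,"tz":-0.17,"wx":0,"wy":0,"wz":0,"claw":0.055},{"tx":0.024,"ty":-0.28,"tz":-0.17,"wx":0,"wy":0,"wz":0,"claw":0.055},{"tx":0.024,"ty":-0.331,"tz":-0.17,"wx":0,"wy":0,"wz":0,"claw":0.055},{"tx":0.024,"ty":-0.331,"tz":-0.17,"wx":0,"wy":0,"wz":0,"claw":0.055}]'
python3 - <<'E'
from look import *
for i in range(3):look("jlargest",.095,.0325,(.508,.336))
st=observe();look("lid",st["position"][2]-.008,.02,st["position"][:2],lid=True,band=.006,tag="w6")
E
```

```text
time: 19.9
position: [0.506, 0.3398, 0.2028]
tcp_rot: [[1.0, 0.005, 0.0], [0.005, -1.0, 0.002], [0.0, -0.002, -1.0]]
ft_force: [-0.2, -1.0, -1.3]
opening: 0.0632
grasp_force: 66.1
jlargest 911 c [0.5092 0.3344] rms 0.0011 encl 0.5096 0.3343 R 0.0324 (nom 0.0325) z 0.0949 TCP [0.506  0.3398 0.2028] d [ 0.0032 -0.0054]
jlargest 900 c [0.5092 0.3344] rms 0.0011 encl 0.5101 0.3342 R 0.0325 (nom 0.0325) z 0.0949 TCP [0.5068 0.3373 0.2026] d [ 0.0024 -0.0029]
jlargest 865 c [0.5092 0.3344] rms 0.0011 encl 0.5092 0.3344 R 0.0325 (nom 0.0325) z 0.0949 TCP [0.5073 0.3357 0.2025] d [ 0.0019 -0.0013]
lid 18169 c [0.5068 0.334 ] rms 0.0 encl 0.5145 0.334 R 0.0455 (nom 0.0200) z 0.1938 TCP [0.5077 0.3348 0.2024] d [-0.0008 -0.0008]
```

View pics/w6.png

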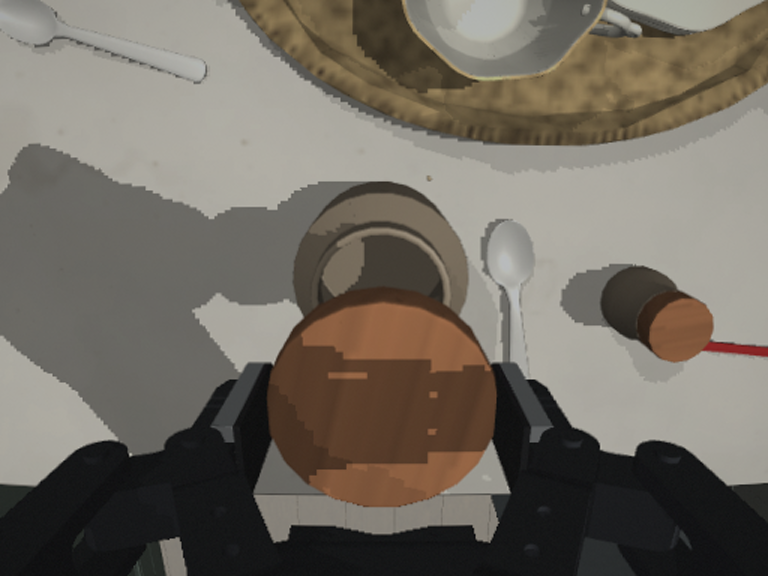

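The lid is held level at (382,397), with the jar mouth at (382,275), aligned to within about 1–2 mm. Lowering with a +1.5 mm x correction.

```bash
python3 -m inch '[{"tx":0.0015,"ty":0,"tz":0.03,"wx":0,"wy":0,"wz":0,"claw":0.055},{"tx":0.0015,"ty":0,"tz":0.06,"wx":0,"wy":0,"wz":0,"claw":0.055},{"tx":0.0015,"ty":0,"tz":0.072,"wx":0,"wy":0,"wz":0,"claw":0.055},{"tx":0.0015,"ty":0,"tz":0.079,"wx":0,"wy":0,"wz":0,"claw":0.055},{"tx":0.0015,"ty":0,"tz":0.082,"wx":0,"wy":0,"wz":0,"claw":0.055},{"tx":0.0015,"ty":0,"tz":0.083,"wx":0,"wy":0,"wz":0,"claw":0.055},{"tx":0.0015,"ty":0,"tz":0.083,"wx":0,"wy":0,"wz":0,"claw":0.055}]'
```

```text
time: 20.98
position: [0.5093, 0.3357, 0.1199]
tcp_rot: [[1.0, -0.0, 0.001], [-0.0, -1.0, 0.0], [0.001, -0.0, -1.0]]
ft_force: [-2.1, -2.5, 6.6]
opening: 0.0635
grasp_force: 66.9
```

Contact at the expected height. Release, lift clear and check.

```bash
python3 -m inch '[{"tx":0,"ty":0,"tz":0,"wx":0,"wy":0,"wz":0,"claw":0.082},{"tx":0,"ty":0,"tz":0,"wx":0,"wy":0,"wz":0,"claw":0.082},{"tx":0,"ty":0,"tz":0,"wx":0,"wy":0,"wz":0,"claw":0.082},{"tx":0,"ty":0,"tz":-0.03,"wx":0,"wy":0,"wz":0,"claw":0.082},{"tx":0,"ty":0,"tz":-0.08,"wx":0,"wy":0,"wz":0,"claw":0.082},{"tx":0,"ty":0.03,"tz":-0.13,"wx":0,"wy":0,"wz":0,"claw":0.082},{"tx":0,"ty":0.08,"tz":-0.13,"wx":0,"wy":0,"wz":0,"claw":0.082},{"tx":0,"ty":0.08,"tz":-0.13,"wx":0,"wy":0,"wz":0,"claw":0.082},{"tx":0,"ty":0.08,"tz":-0.13,"wx":0,"wy":0,"wz":0,"claw":0.082}]'
python3 - <<'E'
from look import *
look("largest on jar z.112",.112,.033,(.509,.335),lid=True,band=.004)
look("small on jar z.064",.064,.0195,(.479,.168),lid=True,band=.004)
save(grab_frame("scene"),"end",None,1.5);save(grab_frame("side"),"end2",None,1.5)
E
```

```text
time: 22.1
position: [0.5089, 0.2559, 0.2489]
tcp_rot: [[1.0, -0.0, 0.0], [-0.0, -1.0, 0.0], [0.0, -0.0, -1.0]]
ft_force: [-0.1, 0.3, 0.6]
opening: 0.0822
grasp_force: 0.0
largest on jar z.112 5142 c [0.509  0.3346] rms 0.0 encl 0.5083 0.3347 R 0.0332 (nom 0.0330) z 0.1113 TCP [0.5089 0.2559 0.2489] d [0.0002 0.0787]
small on jar z.064 1228 c [0.4786 0.1682] rms 0.0 encl 0.4787 0.1683 R 0.0196 (nom 0.0195) z 0.0633 TCP [0.5087 0.2564 0.2487] d [-0.0301 -0.0882]
```

View pics/end2.png

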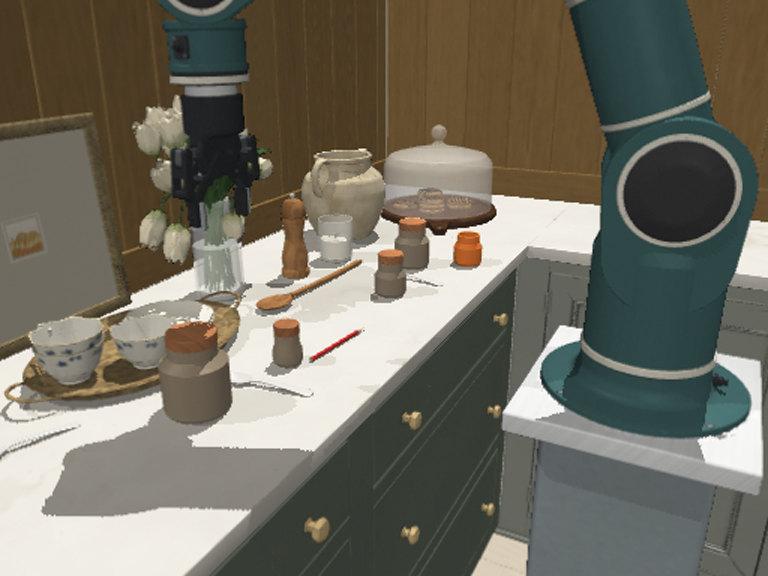

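All four grey jars, at (196,370), (287,343), (390,274) and (411,243), are upright and closed with level lids. The gripper is clear of everything.

```bash
python3 -c "from workcell import *; print(sign_off())"
```

```text
the job is handed in; nothing more can be done
None
```

All four jars are closed, each with its own-size lid seated and level, and the job was handed in at about 22 s of the 120 s allowed; no verdict has come back.

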